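# Set the index pointer and lock it

### The arm

A 6-joint arm with a two-finger parallel gripper is mounted at the origin on a cart in front of the work surface, level with it; the furniture and walls round the work are solid. World frame = base frame: x ahead of the robot, y to its left, z up, the work surface at z = 0. Lengths are in m, angles in rad, forces in N, time in s.
With the tool pointing down it reaches from about 0.325 to 0.85 m from the base axis. Payload 15.5 kg.
Tool frame: the origin (TCP) lies at the very end of the fingers, on their centre line; the grasp point (between the pads) lies 19 mm behind it; x points along the fingers, z is the direction in which the jaws open and shut, and the axes are right-handed (so a half turn about x gives the same grasp; the last joint's range is limited). The gripper opens to 91 mm and grips with 3 to 60 N. Pads are 32 mm wide; open, the fingers measure 118 mm over their backs; the gripper's body (76 mm by 178 mm) begins 60 mm behind the grasp point.
Start: joints at [1.036, 0.494, 1.345, -0, 1.302, -0.096], TCP at [0.266, 0.566, 0.214] pointing down, gripper open.
Joint ranges: [-2.91, 2.91], [-0.82, 2.16], [0.22, 2.67], [-1.22, 4.37], [0.12, 2.79], [-3.08, 3.08]. Speed limits (rad/s): [1.89, 1.89, 2.57, 3.01, 3.01, 3.01].

### API

Orientations are given as [roll, pitch, yaw] about the fixed x, y, z axes, in that order (R = Rz(yaw) Ry(pitch) Rx(roll)).
In Python, from bench import env gives the robot as it stands.
- The arm moves only by the tool arm_command, never from a script. Its arguments are lists of equal length, an entry for each row: "hand": the finger opening in mm, from 0 to 91.2; "dp": the shift along the tool's x, y, z in mm, a list of three; "twist": the turn, a rotation vector about the tool's x, y, z in degrees, a list of three. In form: {"hand": [hand, ...], "dp": [[dx, dy, dz], ...], "twist": [[rx, ry, rz], ...]}. A call has 1 to 10 rows; each row shifts and turns the commanded pose from where the row before left it, along the tool's axes as they then stand; what a row does not reach is not made up. A row lasts 1/8 s, in which the tool goes at most 62.5 mm and 10.7 degrees, less where a joint would pass 70% of its speed; a pose out of reach is approached as far as the arm can. A call is refused whole if a number of a shift passes 62.5 or a number of a turn 10.7, either way. A call with a gripper value outside its range is refused whole. The fingers move at their own pace and stop on an object; "newtons" is the grip in N (left out, the last holds). Time passes only in rows, so rows that do not move let the fingers close. It gives the time, the measured TCP pose, the force and the opening at its end, in the units of the state.
- env.read_state(): the state, without advancing time (a new reading comes with each control period).
- env.snapshot(name): name is "scene" or "top" or "wrist"; returns the picture (480x640x3 uint8, red, green, blue); there is no depth.
- env.camera_params(name): a dict with "camera_matrix" (3x3 intrinsics, pixels), "k1" (the pictures are not rectified: a ray, as slopes to the right and down, at radius r is drawn at 1 + k1 r^2 times it, then the intrinsics apply), "position" and "orientation" of the camera in the world. Camera axes: x right, y down, z forward; pixel columns grow to the right and rows downward; lengths in m; the calibration is good to about 2 mm. A picture is of the moment at which its call begins: read the wrist's pose just before it. camera_params takes no time and is no camera call; for the wrist camera it gives the pose at the moment of the call.
- env.finish_job(): hands the job in, once; it reports no verdict.
The state is a dict: "t": time; "joints": joint angles; "dq": joint speeds; "effort": joint torques, N m; "tcp_pos": TCP position; "ee_rot": TCP orientation; "wrist_force": force on the tool from outside, world axes, zero at the start; "ft_torque": the same for the moment, N m; "finger_gap": finger opening in m.
Only numpy, scipy, OpenCV 4.12 (cv2) and the standard library are available. Lean on these libraries where they do the work, as an engineer would, in place of code of your own. Each camera call takes 0.05 s, during which the arm holds its last target.

### The job

Turn the three-armed star handle of the index stand, by pushing on its arms, until the long pointed arm points at the middle of the square stop block on the edge of the dial (not at the round stop). Then push the lock lever round, fully home against its stop pin, leaving the pointer on the block. Do not lift the star handle off its spindle, and leave the things lying round the stand where they are.

Things in the scene. Friction and masses are not known exactly. Their poses are not given: they have to be found in the camera images.
- stand: Grey index stand, fixed to the bench: a round dial 210 mm across, top 20 mm above the bench, and on its +y side a lug (x -28 to 28 mm, out to y = 190 mm, 16 mm high) that carries the lock lever. Origin on the dial's axis at bench height; z up. Its place and yaw vary.
- star (a joint): Angle in rad of the star handle about the dial's upright axis, counter-clockwise seen from above; at 0 the pointed arm lies along the stand's +x. It turns freely both ways (more than a full turn), holds where it is left (friction about 0.07 N m) and does not coast far.
- star_hub (a point): On the star handle's axis at mid-height of its arms, 55 mm above the bench. Hub 40 mm across, top 68 mm above the bench. Three level round arms 120 degrees apart, 35 mm above the dial: the long pointed one and two shorter ones, 11 mm thick, with black 20 mm balls centred 60 mm from the axis. The handle (0.3 kg) sits loosely on its spindle and comes up if pulled.
- pointer_tip (a point): The tip of the star's long pointed steel arm, 82 mm from the axis, 55 mm above the bench. That arm is 13 mm thick out to 60 mm from the axis and tapers from there to the tip.
- square_mark (a point): Where the pointer's tip belongs: 82 mm from the dial's axis, 55 mm above the bench, on the middle line of the square stop. That stop is a steel block, 18 mm along the radius by 20 mm wide, top 40 mm above the bench, 85 to 103 mm from the axis, fixed on the dial's edge, anywhere round it; the pointer passes clear of it.
- round_mark (a point): The same point for the other stop, a steel round stud 18 mm across and equally high (not the one to point at).
- lock_lever (a joint): Angle in rad of the lock lever: 0 fully open (pointing along the stand's -x), 1.4 fully home against its stop pin (nearly along the stand's +y). Grows as it turns clockwise seen from above. Holds where it is left (friction about 0.06 N m); it starts at 0 to 0.3.
- lever_pivot (a point): On the lever's upright axis at mid-height of its bar, 47 mm above the bench, at x = 0, y = 140 mm in the stand's frame. Bar 12 mm wide, 42 to 52 mm above the bench; boss 22 mm across, its screw head 58 mm above the bench. The stop pin, 8 mm across and 52 mm high, stands at x = 5, y = 176 mm, behind the lever when home.
- lever_end (a point): Centre of the black 20 mm ball at the lever's end, 62 mm from the pivot, 47 mm above the bench.
- nut_m16: Loose steel nut, 24x27x13 mm, origin under its centre; bystander.
- gem_box_1: Loose round clear gem box, 44 mm across, 20 mm high, origin under its centre; bystander.
- film_can: Loose black canister, 34 mm across, 51 mm high, origin under its centre; bystander.
- tweezers: Loose steel tweezers, 124 mm long (along their y), 13x10 mm, origin under the middle; bystander.
- loupe: Loose folded loupe, 25x47x17 mm, origin under its centre; bystander.
- whetstone: Loose dressing stone, 34x90x21 mm, origin under its centre; bystander.
Things that resemble listed ones, but are neither listed nor needed, are in the scene too. What is shaped like the part that bears square_mark but pink or yellow is not meant.

How it is judged:
On the way, in this order (a step that is already met when the one before it is completed fails the run):
1. the long pointed arm points at the square stop while the lock lever is still open (horizontal distance between pointer_tip and square_mark below 0.009 m and value of joint lock_lever below 0.9 rad), for 0.2 s.
2. the lock lever is home and the pointer is still on the square stop (horizontal distance between pointer_tip and square_mark below 0.009 m and value of joint lock_lever above 1.28 rad), for 0.2 s.
At the end, for the whole second after the job is handed in: The pointer's tip is within 9 mm (sideways) of the middle line of the square stop, at rest; the lock lever is within 0.12 rad of its home end; the star handle is down on its spindle (all of step 2 and height (world z) of star_hub below 0.06 m and velocity of joint star between -0.05 and 0.05 rad/s); the robot touches nothing.
It fails at once if the star handle is lifted more than 8 mm (height (world z) of star_hub above 0.063 m).
It fails at once if the lock lever is swung home while the pointer is not on the square stop (value of joint lock_lever above 1.1 rad and horizontal distance between pointer_tip and square_mark above 0.02 m).
It fails at once if a bystander is moved or lifted by more than 20 mm (distance of any of nut_m16, gem_box_1, film_can, tweezers, loupe, whetstone from where it was at the start of the episode above 0.02 m).
It also fails if it takes over 64 s, if anything falls off the work surface, if the arm or the gripper's body presses on something with over 40 N, if the wrist force passes 120 N, or if a joint passes its speed limit or range.

## Working session

There is one attempt and no reset: what is moved stays moved. The work goes in short steps, Python scripts to look and compute and a tool call to move; the robot and the scene stay as the last step left them, time stands still between calls to the robot, and variables do not carry over. Pictures are saved under pics/ and viewed, and the job is handed in when it is done.

Besides the shell and the picture viewer there is one more tool, called after ">>>" in YAML: its name, and indented under it one key for each argument. arm_command: Moves the arm, as the interface text tells. Its arguments: {"type":"object","properties":{"hand":{"type":"array"},"dp":{"type":"array"},"twist":{"type":"array"},"newtons":{"type":"number"}},"required":["hand","dp","twist"]}

```bash
ls; mkdir -p pics
python3 - <<'E'
from bench import env
import cv2
s=env.read_state();print({k:s[k] for k in('t','tcp_pos','ee_rot','finger_gap')})
for n in('scene','top'):
    cv2.imwrite(f'pics/{n}0.png',env.snapshot(n)[:,:,::-1]);print(n,env.camera_params(n))
E
```

```text
pics
{'t': 0.0, 'tcp_pos': array([0.2658978 , 0.56520552, 0.21334323]), 'ee_rot': array([ 3.03716231,  1.56957389, -2.11502397]), 'finger_gap': 0.09134165592617095}
scene {'camera_matrix': array([[549.24682053,   0.        , 318.65470853],
       [  0.        , 549.24682053, 239.42761884],
       [  0.        ,   0.        ,   1.        ]]), 'k1': -0.01390668633777593, 'position': array([ 0.09834431, -0.96531166,  0.70906534]), 'orientation': array([-2.18299506,  0.01756754, -0.4539419 ])}
top {'camera_matrix': array([[581.98239695,   0.        , 322.27262228],
       [  0.        , 581.98239695, 235.26558852],
       [  0.        ,   0.        ,   1.        ]]), 'k1': -0.07000723271519696, 'position': array([ 0.39618832, -0.10411775,  1.30761493]), 'orientation': array([-3.04031837,  0.00346064, -1.56922962])}
```

View pics/top0.png

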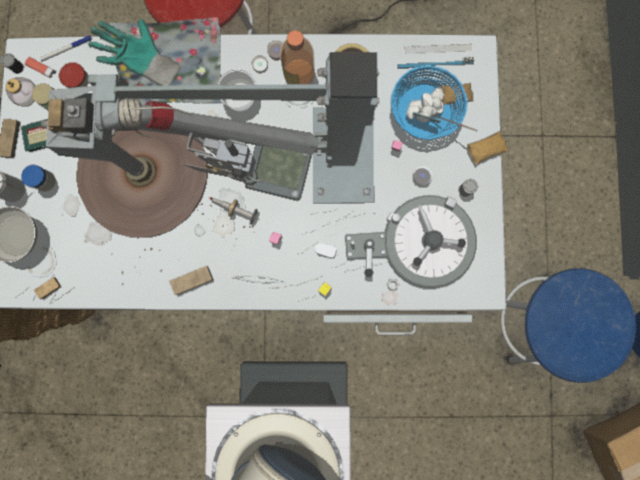

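View pics/scene0.png

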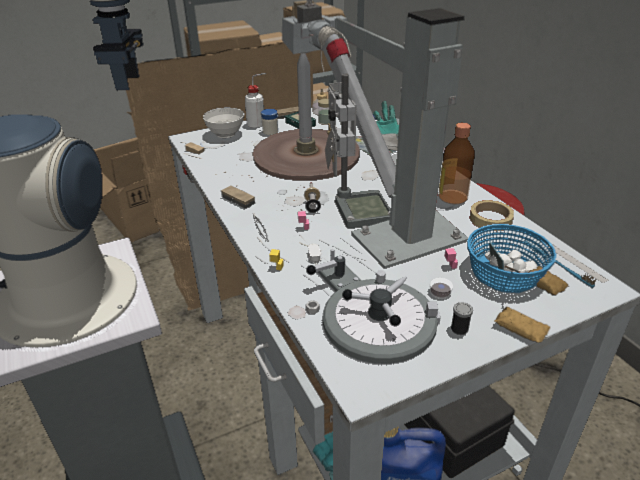

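```bash
cat > h.py <<'E'
import numpy as np, cv2
from scipy.spatial.transform import Rotation as R
from bench import env
def cam(n): 
    c=env.camera_params(n); return c['camera_matrix'],c['k1'],np.array(c['position']),R.from_euler('xyz',c['orientation']).as_matrix()
def proj(c,P):
    K,k,p,M=c; q=(np.atleast_2d(P)-p)@M; q=q[:,:2]/q[:,2:]; r2=(q**2).sum(1,keepdims=True); q=q*(1+k*r2)
    return q@np.diag([K[0,0],K[1,1]])+K[:2,2]
def ray(c,uv,z):
    K,k,p,M=c; uv=np.atleast_2d(np.array(uv,float))
    s=cv2.undistortPoints(uv[:,None],K,np.array([k,0,0,0,0.]))[:,0]
    d=np.c_[s,np.ones(len(s))]@M.T
    return p+d*((z-p[2])/d[:,2])[:,None]
E
python3 - <<'E'
from h import *
for n,(x0,y0,x1,y1) in(('top',(330,170,500,310)),('scene',(280,220,480,370))):
    im=cv2.imread(f'pics/{n}0.png')[y0:y1,x0:x1]
    cv2.imwrite(f'pics/{n}0c.png',cv2.resize(im,None,fx=4,fy=4,interpolation=cv2.INTER_CUBIC))
c=cam('top')
print(ray(c,[[432,241]],.068),ray(c,[[431,241]],.02),ray(c,[[394,217],[451,202]],.04))
E
```

```text
[[ 0.51008904 -0.33477417  0.068     ]] [[ 0.51449727 -0.3414702   0.02      ]] [[ 0.5655436  -0.25711577  0.04      ]
 [ 0.59919329 -0.38372075  0.04      ]]
```

View pics/top0c.png

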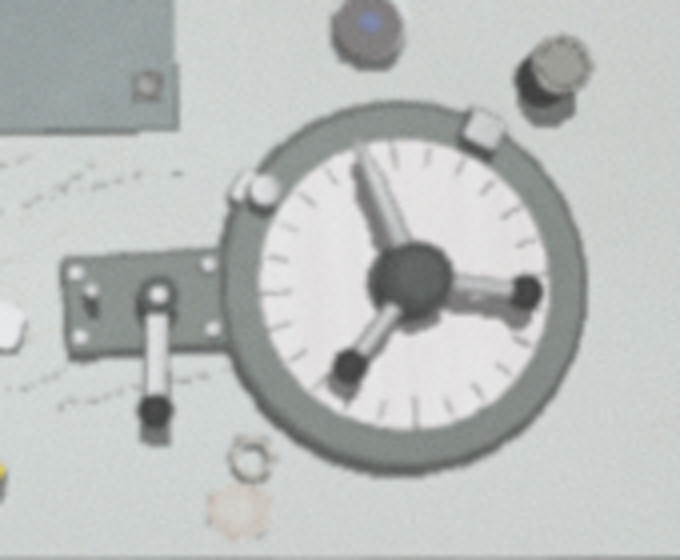

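View pics/scene0c.png

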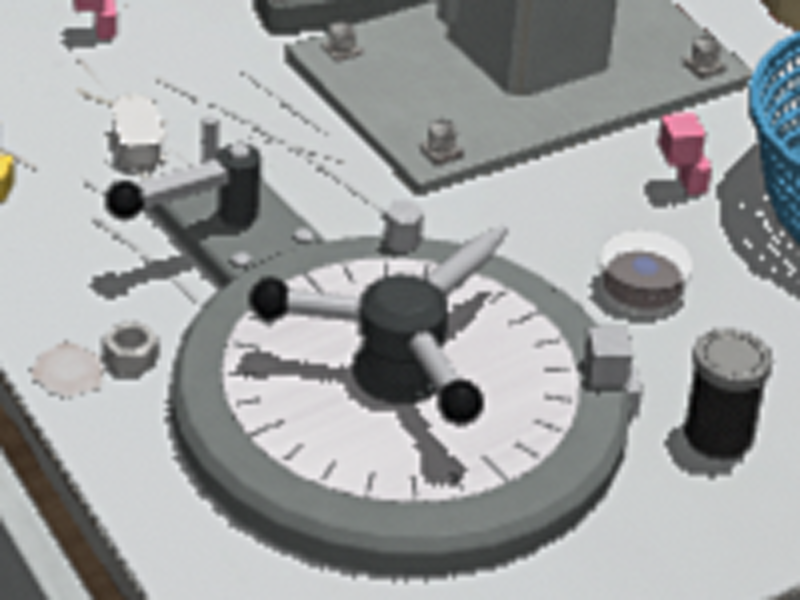

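```bash
cat > fit.py <<'E'
from h import *
from scipy.optimize import least_squares
T=dict(hub=(410,278),b1=(525,292),b2=(350,368),tip=(362,150),piv=(158,295),lb=(155,410),sq=(485,130),rd=(266,192),pin=(92,288))
S=dict(hub=(403,292),b1=(460,401),b2=(268,299),tip=(503,233),piv=(239,152),lb=(125,200),sq=(610,340),rd=(405,210),pin=(210,122))
def pts(p):
    x,y,a,st,lv,sq,rd=p[:7]
    def w(r,th,z,o=(0,0)):
        q=np.array([o[0]+r*np.cos(th),o[1]+r*np.sin(th)]);c,s=np.cos(a),np.sin(a)
        return np.array([x+c*q[0]-s*q[1],y+s*q[0]+c*q[1],z])
    P=(0,.14)
    return dict(hub=w(0,0,.068),b1=w(.06,st-2*np.pi/3,.055),b2=w(.06,st+2*np.pi/3,.055),tip=w(.082,st,.055),piv=w(0,0,.058,P),
      lb=w(.062,np.pi-lv,.047,P),sq=w(.094,sq,.04),rd=w(.094,rd,.04),pin=w(0,0,.052,(.005,.176)))
def obs(O,o): return {k:(np.array(v)+.5)/4-.5+o for k,v in O.items()}
if __name__=='__main__':
    OB=[(cam('top'),obs(T,(330,170))),(cam('scene'),obs(S,(280,220)))]
    def res(p,flat=True):
        P=pts(p);out=[]
        for i,(c,O) in enumerate(OB):
            out.append(np.array([proj(c,P[k])[0]-O[k] for k in O])-p[7+2*i:9+2*i])
        return np.concatenate([o.ravel() for o in out]+[p[7:]*1.]) if flat else out
    r=least_squares(res,[.51,-.335,.0,1.9,0,1.0,2.6,0,0,0,0],loss='soft_l1')
    print(np.round(r.x,4)); 
    for n,a,b in zip(T,*res(r.x,False)): print(n,a.round(1),b.round(1))
    P=pts(r.x); print({k:v.round(4) for k,v in P.items()})
    np.save('fit.npy',r.x)
E
python3 fit.py
```

```text
[ 0.5138 -0.3399  0.06    0.3364  0.0875 -0.5279  0.9436 -0.3532  0.2064
  0.3462  0.0039]
hub [ 2.6 -0.1] [0.  0.5]
b1 [0.1 0.5] [-0.2  0.6]
b2 [0. 0.] [0.3 0.4]
tip [-1.7 -2.1] [ 0.4 -1.3]
piv [ 0.1 -0.1] [ 0.1 -0.7]
lb [-0.1  0.2] [-0.   0.2]
sq [-0.1  0.3] [-0.3  0. ]
rd [-0.2 -0.3] [-0.1  0.4]
pin [-0.3  0.6] [ 0.2 -0.7]
{'hub': array([ 0.5138, -0.3399,  0.068 ]), 'b1': array([ 0.5062, -0.3994,  0.055 ]), 'b2': array([ 0.4661, -0.3036,  0.055 ]), 'tip': array([ 0.5895, -0.3083,  0.055 ]), 'piv': array([ 0.5054, -0.2002,  0.058 ]), 'lb': array([ 0.4434, -0.1985,  0.047 ]), 'sq': array([ 0.5977, -0.3823,  0.04  ]), 'rd': array([ 0.5643, -0.2606,  0.04  ]), 'pin': array([ 0.5082, -0.1639,  0.052 ])}
```

Run:
```python
from h import *
s=env.read_state();print(R.from_euler('xyz',s['ee_rot']).as_matrix().round(3))
p=np.load('fit.npy');a=p[2]+p[3]
for ang in (a,a-.432,p[2]+p[5]): print(np.degrees(ang), p[0]+.043*np.cos(ang),p[1]+.043*np.sin(ang))
```

```text
[[-0.001 -0.905  0.426]
 [-0.001  0.426  0.905]
 [-1.     0.    -0.001]]
22.711751815845176 0.5534742601266929 -0.32331208485305857
-2.0400249338063854 0.5567812734185841 -0.3414448788434311
-26.812484343398015 0.5521854914991585 -0.35931027755471984
```

```bash
cat > plan.py <<'E'
from h import *
import json
# waypoints: (x,y,z,heading deg of tool z, nrows)
def plan(wps,hand,start=None):
    s=env.read_state(); p=np.array(s['tcp_pos']);M=R.from_euler('xyz',s['ee_rot'])
    dps=[];tws=[];hs=[]
    for (x,y,z,h,n) in wps:
        h=np.radians(h);p0=p.copy();t=np.array([x,y,z])
        zt=np.array([np.cos(h),np.sin(h),0]);xt=np.array([0,0,-1.]);G=R.from_matrix(np.c_[xt,np.cross(zt,xt),zt])
        for i in range(n):
            goal=p0+(t-p0)*(i+1)/n
            d=np.round(M.inv().apply(goal-p)*1000)
            w=np.degrees((M.inv()*G).as_rotvec())/(n-i); w=np.round(w,1)
            p=p+M.apply(d/1000);M=M*R.from_rotvec(w,degrees=True)
            dps.append(d.astype(int).tolist());tws.append(w.tolist());hs.append(hand)
    for i in range(0,len(dps),10): print(json.dumps(dict(hand=hs[i:i+10],dp=dps[i:i+10],twist=tws[i:i+10])))
    print('end',p.round(4),M.as_matrix()[:,2].round(3),'max',np.abs(dps).max(),np.abs(tws).max())
E
python3 -c "
from plan import *
plan([(.33,.25,.21,20,7),(.40,0,.21,-20,6),(.5535,-.3233,.2,-67.3,7)],34)"
```

```text
{"hand": [34, 34, 34, 34, 34, 34, 34, 34, 34, 34], "dp": [[1, -27, -37], [0, -32, -33], [1, -35, -30], [0, -38, -26], [1, -41, -21], [0, -42, -17], [1, -45, -12], [0, -43, -3], [0, -43, 2], [0, -43, 6]], "twist": [[6.4, -0.0, 0.0], [6.4, -0.0, 0.0], [6.4, -0.0, 0.0], [6.4, -0.0, 0.0], [6.4, -0.0, 0.0], [6.4, -0.0, 0.0], [6.4, -0.0, 0.0], [6.7, -0.0, 0.0], [6.7, -0.0, 0.0], [6.7, -0.0, 0.0]]}
{"hand": [34, 34, 34, 34, 34, 34, 34, 34, 34, 34], "dp": [[0, -42, 12], [0, -40, 17], [0, -38, 20], [1, -36, 36], [2, -31, 41], [1, -26, 44], [1, -21, 46], [2, -16, 49], [1, -9, 50], [2, -3, 51]], "twist": [[6.6, -0.0, 0.0], [6.7, -0.0, 0.0], [6.6, -0.0, 0.1], [6.8, -0.0, -0.0], [6.8, -0.0, -0.0], [6.7, -0.0, -0.0], [6.8, -0.0, -0.0], [6.7, -0.0, -0.0], [6.8, -0.0, -0.0], [6.7, -0.0, -0.0]]}
end [ 0.5537 -0.3227  0.1996] [ 0.386 -0.923 -0.001] max 51 6.8
```

>>> arm_command:
  hand: [34,34,34,34,34,34,34,34,34,34]
  dp:
    - [1,-27,-37]
    - [0,-32,-33]
    - [1,-35,-30]
    - [0,-38,-26]
    - [1,-41,-21]
    - [0,-42,-17]
    - [1,-45,-12]
    - [0,-43,-3]
    - [0,-43,2]
    - [0,-43,6]
  twist:
    - [6.4,0,0]
    - [6.4,0,0]
    - [6.4,0,0]
    - [6.4,0,0]
    - [6.4,0,0]
    - [6.4,0,0]
    - [6.4,0,0]
    - [6.7,0,0]
    - [6.7,0,0]
    - [6.7,0,0]

```text
t: 1.35
tcp_pos: [0.3649, 0.1239, 0.2099]
ee_rot: [2.672, 1.571, 2.667]
wrist_force: [0.8, 1.2, 0.3]
finger_gap: 0.0339
```

>>> arm_command:
  hand: [34,34,34,34,34,34,34,34,34,34]
  dp:
    - [0,-42,12]
    - [0,-40,17]
    - [0,-38,20]
    - [1,-36,36]
    - [2,-31,41]
    - [1,-26,44]
    - [1,-21,46]
    - [2,-16,49]
    - [1,-9,50]
    - [2,-3,51]
  twist:
    - [6.6,0,0]
    - [6.7,0,0]
    - [6.6,0,0.1]
    - [6.8,0,0]
    - [6.8,0,0]
    - [6.7,0,0]
    - [6.8,0,0]
    - [6.7,0,0]
    - [6.8,0,0]
    - [6.7,0,0]

```text
t: 2.6
tcp_pos: [0.5542, -0.324, 0.1991]
ee_rot: [2.662, 1.569, 1.484]
wrist_force: [0.4, -0.2, 0.2]
finger_gap: 0.0342
```

```bash
cat > look.py <<'E'
from fit import *
import sys
def look(tag,n='wrist',over=None):
    s=env.read_state();c=cam(n);im=env.snapshot(n)[:,:,::-1].copy()
    cv2.imwrite(f'pics/{tag}.png',im)
    P=pts(np.load('fit.npy') if over is None else over)
    for k,v in P.items():
        u=proj(c,v)[0]
        if abs(u).max()<2000: cv2.drawMarker(im,tuple(int(round(q)) for q in u),(0,0,255),cv2.MARKER_CROSS,9,1)
    cv2.imwrite(f'pics/{tag}_o.png',im)
    print(s['t'],s['tcp_pos'].round(4),s['joints'].round(2),s['wrist_force'].round(1))
if __name__=='__main__': look(sys.argv[1],sys.argv[2])
E
python3 look.py w1 wrist
```

```text
2.6 [ 0.5542 -0.324   0.1991] [-0.62  0.53  1.32  0.    1.29  0.56] [ 0.4 -0.2  0.2]
```

View pics/w1_o.png

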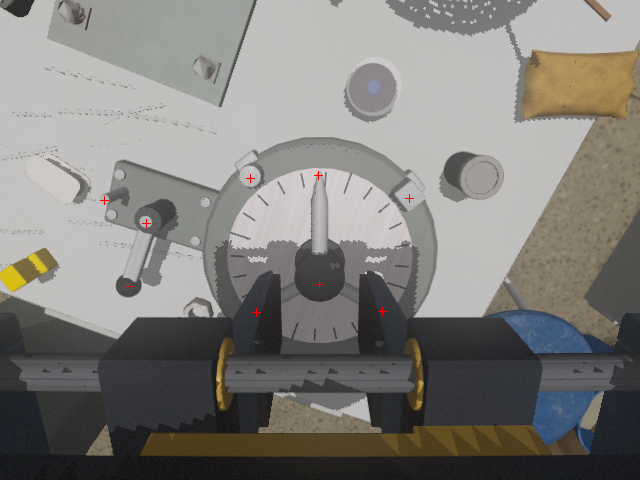

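>>> arm_command:
  hand: [34,34,34,34,34]
  dp:
    - [40,0,0]
    - [40,0,0]
    - [36,0,0]
    - [25,0,0]
    - [15,0,0]
  twist:
    - [0,0,0]
    - [0,0,0]
    - [0,0,0]
    - [0,0,0]
    - [0,0,0]

```text
t: 3.28
tcp_pos: [0.5533, -0.3217, 0.0419]
ee_rot: [3.107, 1.568, 1.933]
wrist_force: [0.4, 0.2, 0.3]
finger_gap: 0.0342
```

```bash
python3 look.py w2 wrist
python3 - <<'E'
from plan import *
p=np.load('fit.npy');n=7
a0=np.degrees(p[2]+p[3]);a1=np.degrees(p[2]+p[5]);w=[]
for i in range(1,n+1):
    a=a0+(a1-a0)*i/n; r=np.radians(a); w.append((p[0]+.043*np.cos(r),p[1]+.043*np.sin(r),.043,a-90,1))
plan(w,34)
E
```

```text
3.275 [ 0.5533 -0.3217  0.0419] [-0.62  0.71  1.47  0.    0.97  0.55] [0.4 0.2 0.3]
{"hand": [34, 34, 34, 34, 34, 34, 34], "dp": [[-2, 0, 7], [0, -1, 6], [0, 0, 5], [0, -1, 5], [0, 0, 5], [0, 0, 6], [0, 0, 5]], "twist": [[7.1, -0.2, 0.0], [7.0, -0.0, 0.1], [7.1, -0.0, -0.0], [7.1, -0.0, -0.0], [7.1, -0.0, -0.0], [7.0, -0.0, -0.0], [7.1, -0.0, -0.0]]}
end [ 0.5526 -0.3595  0.0427] [-0.451 -0.893 -0.001] max 7 7.1
```

View pics/w2_o.png

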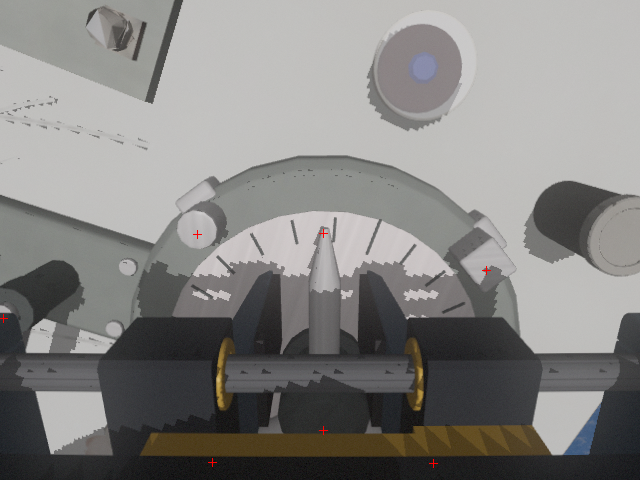

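>>> arm_command:
  hand: [34,34,34,34,34,34,34]
  dp:
    - [-2,0,7]
    - [0,-1,6]
    - [0,0,5]
    - [0,-1,5]
    - [0,0,5]
    - [0,0,6]
    - [0,0,5]
  twist:
    - [7.1,-0.2,0]
    - [7.0,0,0.1]
    - [7.1,0,0]
    - [7.1,0,0]
    - [7.1,0,0]
    - [7.0,0,0]
    - [7.1,0,0]

```text
t: 4.2
tcp_pos: [0.5538, -0.3604, 0.0463]
ee_rot: [1.674, 1.567, -0.369]
wrist_force: [-0.5, 1.5, 0.0]
finger_gap: 0.034
```

```bash
python3 look.py w3 wrist
```

```text
4.2 [ 0.5538 -0.3604  0.0463] [-0.67  0.72  1.41  0.    1.    1.37] [-0.5  1.5  0. ]
```

View pics/w3_o.png

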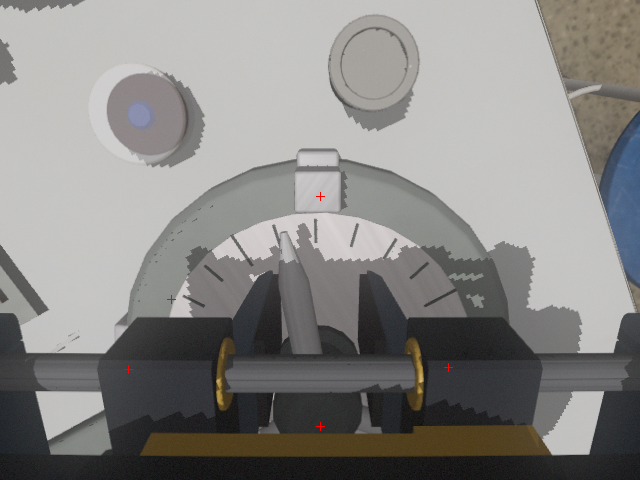

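>>> arm_command:
  hand: [26,20,17,15,15,15]
  dp:
    - [3,0,0]
    - [0,0,0]
    - [0,0,0]
    - [0,0,0]
    - [0,0,0]
    - [0,0,0]
  twist:
    - [0,0,0]
    - [0,0,0]
    - [0,0,0]
    - [0,0,0]
    - [0,0,0]
    - [0,0,0]
  newtons: 5

```text
t: 5.0
tcp_pos: [0.5538, -0.3602, 0.0425]
ee_rot: [1.685, 1.567, -0.353]
wrist_force: [1.7, 0.8, 0.4]
finger_gap: 0.0152
```

```bash
python3 look.py w4 wrist
```

```text
5.0 [ 0.5538 -0.3602  0.0425] [-0.67  0.73  1.41  0.    1.    1.37] [1.7 0.8 0.4]
```

View pics/w4_o.png

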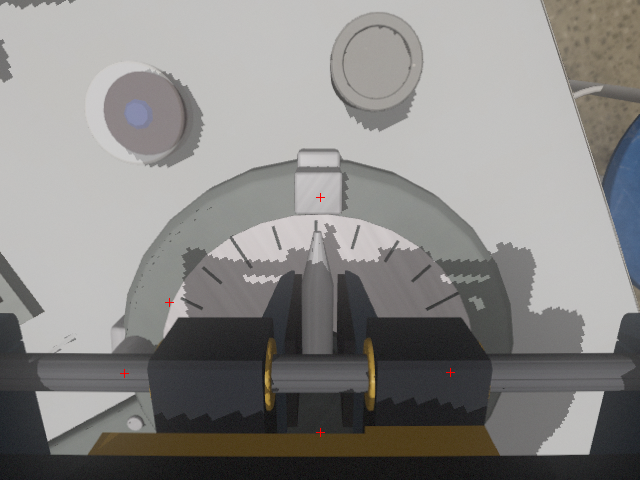

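Run:
```python
from plan import *
p=np.load('fit.npy')
plan([(.5538,-.3602,.13,-116.8,3),(.460,-.228,.13,-91.6,5),(.465,-.230,.037,-91.6,4)],34)
```

```text
{"hand": [34, 34, 34, 34, 34, 34, 34, 34, 34, 34], "dp": [[-29, 0, 0], [-29, 0, 0], [-29, 0, 0], [0, -29, -15], [0, -27, -18], [0, -25, -20], [0, -24, -22], [0, -22, -24], [23, 1, 1], [23, 2, 0]], "twist": [[0.0, -0.0, -0.1], [0.0, -0.0, -0.1], [0.0, -0.0, -0.0], [-5.0, -0.0, -0.0], [-5.0, -0.0, -0.0], [-5.1, -0.0, -0.0], [-5.0, -0.0, -0.0], [-5.1, -0.0, -0.0], [0.0, -0.0, -0.0], [0.0, -0.0, -0.0]]}
{"hand": [34, 34], "dp": [[23, 1, 1], [24, 1, 0]], "twist": [[0.0, -0.0, -0.0], [0.0, -0.0, -0.0]]}
end [ 0.4648 -0.2299  0.0365] [-0.028 -1.    -0.   ] max 29 5.1
```

>>> arm_command:
  hand: [18,24,34,34]
  dp:
    - [0,0,0]
    - [0,0,0]
    - [0,0,0]
    - [-25,0,0]
  twist:
    - [0,0,0]
    - [0,0,0]
    - [0,0,0]
    - [0,0,0]

```text
t: 5.55
tcp_pos: [0.5525, -0.3594, 0.0661]
ee_rot: [3.112, 1.57, 1.074]
wrist_force: [-0.5, -0.8, 0.4]
finger_gap: 0.0339
```

Continue up, across, closing the fingers.

>>> arm_command:
  hand: [34,34,20,10,0,0,0,0]
  dp:
    - [-32,0,0]
    - [-32,0,0]
    - [0,-29,-15]
    - [0,-27,-18]
    - [0,-25,-20]
    - [0,-24,-22]
    - [0,-22,-24]
    - [0,0,0]
  twist:
    - [0,0,0]
    - [0,0,0]
    - [-5.0,0,0]
    - [-5.0,0,0]
    - [-5.1,0,0]
    - [-5.0,0,0]
    - [-5.1,0,0]
    - [0,0,0]

```text
t: 6.55
tcp_pos: [0.4582, -0.2261, 0.1311]
ee_rot: [1.389, 1.569, -0.208]
wrist_force: [0.6, -0.5, 1.0]
finger_gap: 0.0006
```

```bash
python3 look.py w5 wrist; python3 look.py s5 scene;python3 look.py t5 top
python3 - <<'E'
from plan import *
plan([(.468,-.230,.037,-91.6,4)],0)
x0,y0,x1,y1=280,170,480,320
im=cv2.imread('pics/s5.png')[y0:y1,x0:x1]; cv2.imwrite('pics/s5c.png',cv2.resize(im,None,fx=4,fy=4,interpolation=cv2.INTER_CUBIC))
E
```

```text
6.55 [ 0.4582 -0.2261  0.1311] [-0.58  0.44  1.72  0.    0.97  1.02] [ 0.6 -0.5  1. ]
6.6 [ 0.4594 -0.2273  0.1313] [-0.58  0.44  1.72  0.    0.97  1.02] [ 0.1 -1.4  1.3]
6.65 [ 0.4601 -0.2281  0.1313] [-0.58  0.44  1.72  0.    0.97  1.02] [-0.  -0.4  0.1]
{"hand": [0, 0, 0, 0], "dp": [[24, 2, 0], [23, 2, 1], [24, 2, 0], [23, 1, 0]], "twist": [[-0.0, 0.0, -0.1], [-0.0, 0.0, -0.0], [-0.0, 0.1, -0.1], [-0.1, 0.0, -0.0]]}
end [ 0.4675 -0.2297  0.0372] [-0.027 -1.     0.   ] max 24 0.1
```

View pics/w5_o.png

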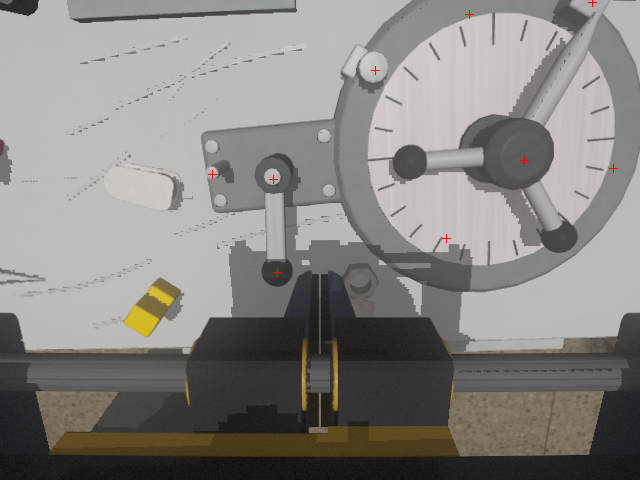

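View pics/t5.png

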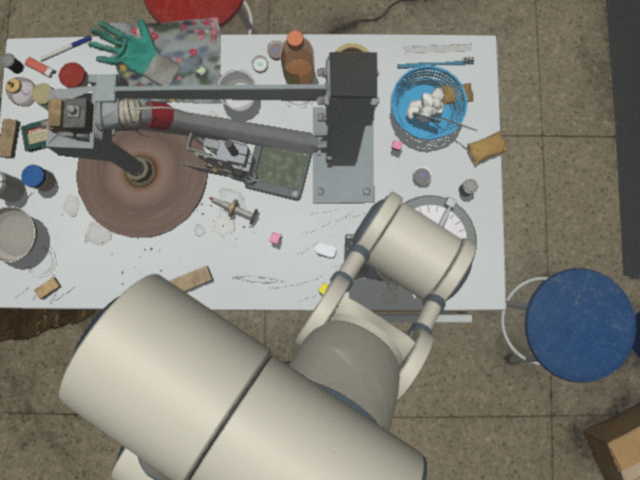

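>>> arm_command:
  hand: [0,0,0,0]
  dp:
    - [24,2,0]
    - [23,2,1]
    - [24,2,0]
    - [23,1,0]
  twist:
    - [0,0,-0.1]
    - [0,0,0]
    - [0,0,0]
    - [0,0,0]

```text
t: 7.2
tcp_pos: [0.4676, -0.23, 0.0361]
ee_rot: [0.959, 1.568, -0.641]
wrist_force: [-0.8, 0.1, 0.7]
finger_gap: 0.0005
```

Run:
```python
from plan import *
p=np.load('fit.npy');a=p[2];x,y=p[0]-.14*np.sin(a),p[1]+.14*np.cos(a)
print(env.read_state()['tcp_pos'].round(4))
off=.0205;w=[]
for L in list(np.linspace(.15,1.25,12)):
    d=np.pi-L+a; u=np.array([np.cos(d),np.sin(d)]);t=np.array([-u[1],u[0]])
    q=np.array([x,y])+.036*u+off*t; w.append((q[0],q[1],.037,np.degrees(d)+90-360,1))
plan(w,0)
```

```text
[ 0.4676 -0.23    0.0361]
{"hand": [0, 0, 0, 0, 0, 0, 0, 0, 0, 0], "dp": [[-1, 0, -13], [0, -2, -3], [0, -2, -4], [0, -2, -4], [0, -2, -3], [0, -2, -4], [0, -1, -4], [0, -2, -4], [0, -2, -3], [0, -2, -4]], "twist": [[3.5, 0.1, -0.1], [5.7, -0.0, -0.0], [5.7, -0.0, -0.0], [5.8, -0.0, -0.0], [5.7, -0.0, -0.0], [5.7, -0.0, -0.0], [5.8, -0.0, -0.0], [5.7, -0.0, -0.0], [5.7, -0.0, -0.0], [5.8, -0.0, -0.0]]}
{"hand": [0, 0], "dp": [[0, -2, -4], [0, -2, -3]], "twist": [[5.7, -0.0, -0.0], [5.7, -0.0, -0.0]]}
end [ 0.4726 -0.1743  0.0371] [-0.928 -0.372 -0.001] max 13 5.8
```

>>> arm_command:
  hand: [0,0,0,0,0,0,0,0,0,0]
  dp:
    - [-1,0,-10]
    - [0,-2,-6]
    - [0,-2,-4]
    - [0,-2,-4]
    - [0,-2,-3]
    - [0,-2,-4]
    - [0,-1,-4]
    - [0,-2,-4]
    - [0,-2,-3]
    - [0,-2,-4]
  twist:
    - [3.5,0.1,-0.1]
    - [5.7,0,0]
    - [5.7,0,0]
    - [5.8,0,0]
    - [5.7,0,0]
    - [5.7,0,0]
    - [5.8,0,0]
    - [5.7,0,0]
    - [5.7,0,0]
    - [5.8,0,0]

```text
t: 8.45
tcp_pos: [0.4688, -0.1812, 0.0378]
ee_rot: [2.809, 1.57, 0.244]
wrist_force: [-0.3, -1.4, -0.1]
finger_gap: 0.0004
```

```bash
python3 look.py w6 wrist
python3 - <<'E'
from plan import *
p=np.load('fit.npy');a=p[2];x,y=p[0]-.14*np.sin(a),p[1]+.14*np.cos(a)
off=.0205;w=[]
for L in [1.15,1.25,1.33,1.37,1.41]:
    d=np.pi-L+a; u=np.array([np.cos(d),np.sin(d)]);t=np.array([-u[1],u[0]])
    q=np.array([x,y])+.036*u+off*t; w.append((q[0],q[1],.037,np.degrees(d)+90-360,1))
plan(w,0)
E
```

```text
8.45 [ 0.4688 -0.1812  0.0378] [-0.49  0.58  1.82  0.    0.73  2.08] [-0.3 -1.4 -0.1]
{"hand": [0, 0, 0, 0, 0], "dp": [[1, -2, -3], [0, -2, -4], [0, -1, -3], [0, -1, -1], [0, -1, -2]], "twist": [[5.2, -0.0, -0.0], [5.7, -0.0, -0.0], [4.6, -0.0, -0.0], [2.3, -0.0, 0.0], [2.3, -0.0, 0.0]]}
end [ 0.4778 -0.1691  0.0369] [-0.976 -0.219 -0.001] max 4 5.7
```

View pics/w6_o.png

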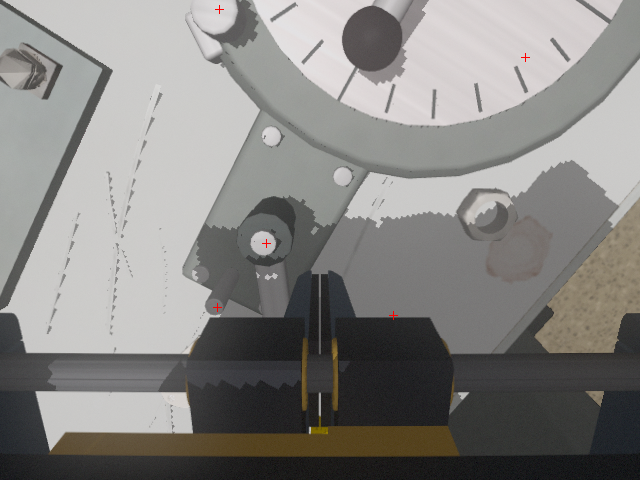

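>>> arm_command:
  hand: [0,0,0,0,0,0]
  dp:
    - [1,-2,-3]
    - [0,-2,-4]
    - [0,-1,-3]
    - [0,-1,-1]
    - [0,-1,-2]
    - [0,0,0]
  twist:
    - [5.2,0,0]
    - [5.7,0,0]
    - [4.6,0,0]
    - [2.3,0,0]
    - [2.3,0,0]
    - [0,0,0]

```text
t: 9.25
tcp_pos: [0.4773, -0.1692, 0.0369]
ee_rot: [-2.849, 1.57, 0.524]
wrist_force: [0.6, -0.7, 0.0]
finger_gap: 0.0005
```

```bash
python3 look.py w7 wrist
```

```text
9.25 [ 0.4773 -0.1692  0.0369] [-0.46  0.59  1.81  0.    0.74  2.45] [ 0.6 -0.7  0. ]
```

View pics/w7_o.png

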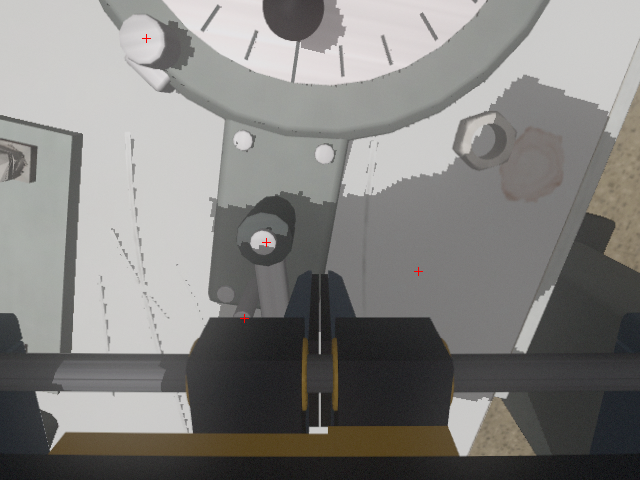

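>>> arm_command:
  hand: [0,0,0]
  dp:
    - [0,0,-2]
    - [0,0,-1]
    - [0,0,0]
  twist:
    - [0,0,0]
    - [0,0,0]
    - [0,0,0]

```text
t: 9.68
tcp_pos: [0.4797, -0.1679, 0.037]
ee_rot: [-1.895, 1.57, 1.477]
wrist_force: [-0.2, -0.6, 0.0]
finger_gap: 0.0004
```

>>> arm_command:
  hand: [0,0,0]
  dp:
    - [0,0,-1]
    - [0,0,-1]
    - [0,0,0]
  twist:
    - [0,0,0]
    - [0,0,0]
    - [0,0,0]

```text
t: 10.05
tcp_pos: [0.4815, -0.1673, 0.037]
ee_rot: [-1.73, 1.57, 1.642]
wrist_force: [-0.8, -0.8, -0.4]
finger_gap: 0.0005
```

>>> arm_command:
  hand: [0,0,0]
  dp:
    - [0,0,-1]
    - [0,0,-1]
    - [0,0,0]
  twist:
    - [0,0,0]
    - [0,0,0]
    - [0,0,0]

```text
t: 10.42
tcp_pos: [0.4819, -0.167, 0.0369]
ee_rot: [-0.479, 1.568, 2.893]
wrist_force: [-10.7, -7.9, 6.0]
finger_gap: 0.0008
```

```bash
python3 look.py w8 wrist;python3 look.py s8 scene
python3 - <<'E'
import cv2
im=cv2.imread('pics/w8.png')[180:340,160:360]; cv2.imwrite('pics/w8c.png',cv2.resize(im,None,fx=4,fy=4,interpolation=cv2.INTER_CUBIC))
E
```

```text
10.425 [ 0.4819 -0.167   0.0369] [-0.45  0.59  1.8  -0.    0.75  2.46] [-10.7  -7.9   6. ]
10.475 [ 0.4819 -0.1671  0.0369] [-0.45  0.59  1.8  -0.    0.75  2.46] [-10.7  -7.5   5. ]
```

View pics/w8c.png

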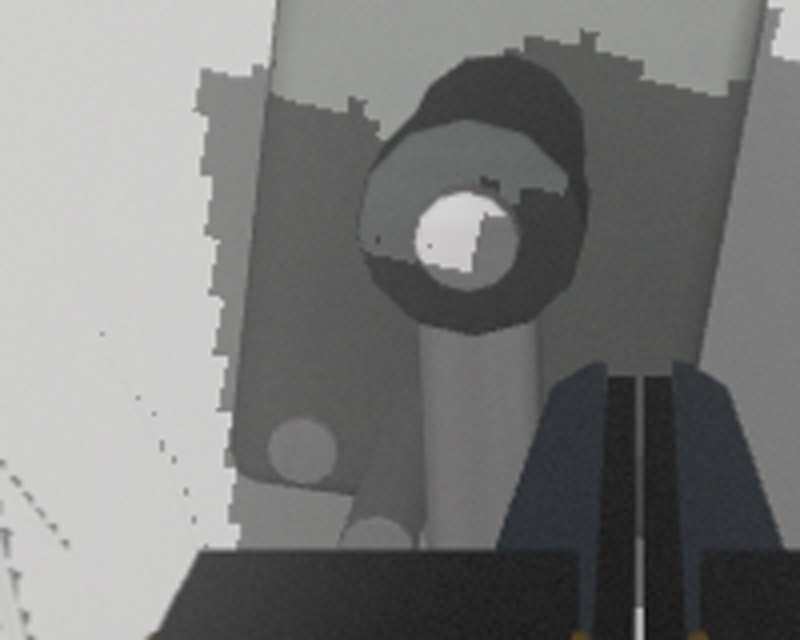

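>>> arm_command:
  hand: [0,0,0,0,0,0,0,0]
  dp:
    - [0,0,4]
    - [0,0,10]
    - [0,0,6]
    - [-30,0,0]
    - [-45,0,0]
    - [-45,0,0]
    - [-30,0,0]
    - [0,0,0]
  twist:
    - [0,0,0]
    - [0,0,0]
    - [0,0,0]
    - [0,0,0]
    - [0,0,0]
    - [0,0,0]
    - [0,0,0]
    - [0,0,0]

```text
t: 11.52
tcp_pos: [0.4649, -0.1722, 0.1891]
ee_rot: [2.583, 1.567, -0.328]
wrist_force: [0.7, -0.1, -0.2]
finger_gap: 0.0005
```

Run:
```python
from look import *
p=np.load('fit.npy');p[3]=p[5];p[4]=1.4
np.save('fit2.npy',p)
look('w9','wrist',p);look('s9','scene',p)
x0,y0,x1,y1=280,220,480,370
im=cv2.imread('pics/s9_o.png')[y0:y1,x0:x1]; cv2.imwrite('pics/s9c.png',cv2.resize(im,None,fx=4,fy=4,interpolation=cv2.INTER_CUBIC))
```

```text
11.525 [ 0.4649 -0.1722  0.1891] [-0.48  0.34  1.69  0.    1.1   2.44] [ 0.7 -0.1 -0.2]
11.575 [ 0.4642 -0.1718  0.1877] [-0.48  0.34  1.7   0.    1.1   2.44] [-0.4  0.6 -0.1]
```

View pics/w9_o.png

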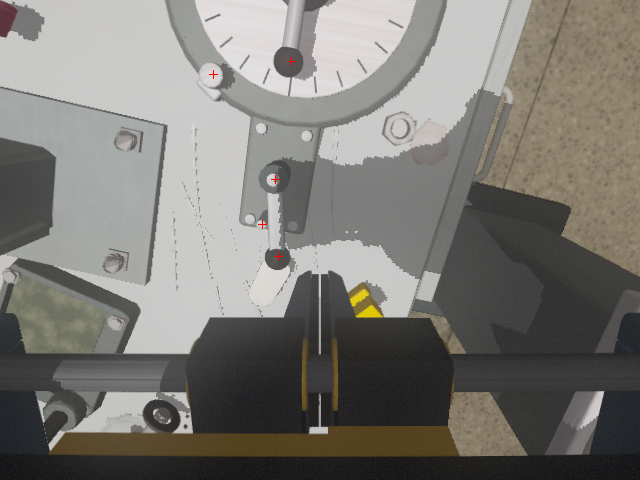

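View pics/s9c.png

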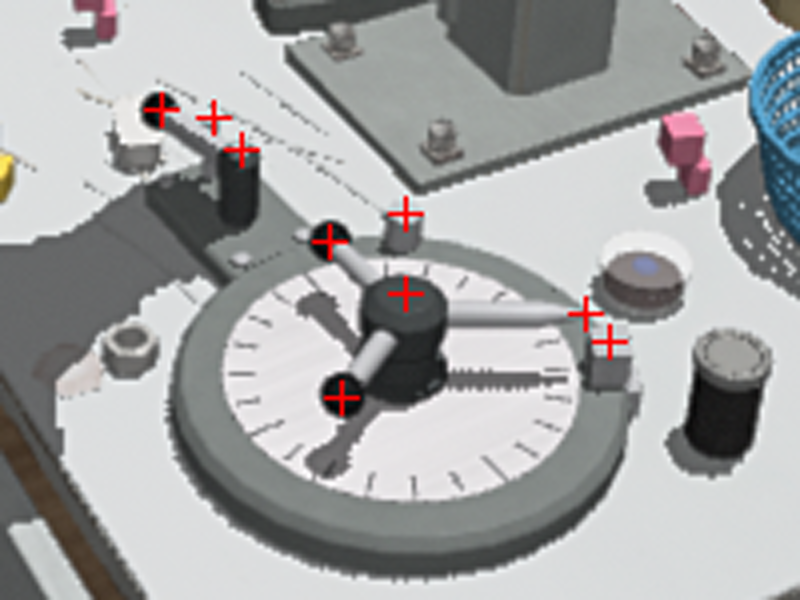

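```bash
python3 -c "
from bench import env
print(env.finish_job())"
```

```text
the job is handed in; nothing more can be done
None
```

The pointer is on the square stop, the lock lever is home against its pin, and I handed the job in at about 11.6 s of the 64 s allowed; no verdict was reported.

**How it was done:**
- I located the stand from the top and scene images.
- I put the open fingers either side of the pointed arm and turned the star about 50° clockwise.
- I closed the fingers loosely to centre the pointer on the square block, which I had told apart from the round stud in the enlarged crops.
- With the fingers closed, I pushed the lock lever round until it met the pin. The wrist force rose from about 1 N to about 14 N there.

**Last checks:**
- **Pointer:** before I opened the fingers, the wrist picture showed the tip at column 317.5 against the block's middle at 318. At the end, the tip and both star balls sat on their predicted positions in the scene picture.
- **Lever:** the ball was on its predicted position for 1.4 rad in both the wrist and scene pictures.
- **Surroundings:** the star handle looked seated on its spindle. The nut, gem box and film can were where they started. I did not re-check the tweezers, loupe and whetstone, but the tool was never low near them.
- **Robot:** clear of everything, with wrist force near zero.

One disagreement remained. In the first fit, my readings of the pointer tip and the hub in the top image were 2 to 3 pixels off the model. I put this down to misreading a faint tip and the hub's visible side; the later wrist and scene pictures agreed with the fit in angle.

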